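# Stack the sample cases and hold the key lock shut

## Task

Without tipping them, stack the two loose sample cases squarely onto the one in the dock, edges flush, and let go of them. Then take the key from its stand, push it fully home into the lock on top of the dock's post, wiggling it part way clockwise and back to get it past the sticky pins, and turn it a quarter turn clockwise to the stop so that the steel arm swings over the top case. The lock springs back, so finish while still gripping the key in the lock and holding it fully turned; leave the timer, pen and steel slug where they are.

Things in the scene. Friction and masses are not known exactly. Their poses are not given: they have to be found in the camera images.
- dock: fixed aluminium base plate 105 x 205 x 8 mm (x, y, z) that carries the column place at its -y end and a grey round post (50 mm across) with the key lock at its +y end, the two centres 92 mm apart along the dock's y. Origin: centre of the plate's underside, z up. The lock's face is 119 mm above the bench.
- column_base (a point): centre of the column place on the dock: on top of the plate, 8 mm above the bench, axes as the dock's. A 5 mm high locating lip stands round the bottom case.
- keyhole (a point): mouth of the keyway in the lock's flat top, on its axis, 119 mm up; turns with the lock. z up, x along the slot's long side, toward the arm. Slot 13.4 x 6.4 mm, over 30 mm deep, chamfered. Two sticky pins bar a straight push with the tip about 13 and 20 mm in; push lightly (5 to 10 N) and wiggle: the key drops past them while the lock is rocked 0.5 to 0.7 rad clockwise. Fits either way round.
- lock (a joint): angle of the lock, rad: 0 at rest against a stop (slot and arm along the dock's +x, away from the robot), grows clockwise seen from above, hard stop at 1.571 with the arm over the column. A spring drives it back (0.02 N m at rest, 0.11 N m at the stop). The key has about 6 degrees of play in the slot, so the hand must turn a little further than the lock.
- keeper_tip (a point): underside of the round end of the steel keeper arm, 84 mm from the lock's axis, 102 mm above the bench; the arm is 16 mm wide, 5 mm thick, and clears the top of a full column of three cases (98 mm) by 4 mm.
- case_base: closed grey sample case, 60 x 80 x 30 mm (x, y, z), 0.16 kg, already standing in the dock's column place, its sides parallel to the dock's. Origin: centre of underside, z up.
- case_a: closed grey sample case lying flat on the bench, equal to case_base: 60 (x) x 80 (y) x 30 mm, 0.16 kg, with two small black latches on one long side. Origin: centre of underside, z up. Either loose case may go in the middle, and either way round.
- case_b: the other loose case, equal to case_a, flat on the bench. Origin: centre of underside, z up.
- key_stand: fixed grey block 54 x 44 x 40 mm (x, y, z) on a slightly wider foot, with a slot along its x in which the key stands. Origin: centre of underside.
- key: key standing upright in the stand, blade down, 0.04 kg. Origin: underside of its shoulder (rests on the stand's top, 40 mm up; on the lock's face when home). z up, x along the blade's width. Steel blade 12 (x) x 5 mm, 30 mm long, last 7 mm tapered; shoulder 18 x 9 x 5 mm; above it the black bow, 28 (x) x 10 (y) mm, 5 to 37 mm above the origin. Grip it across its 10 mm.
- timer: bystander: small white timer, 66 x 66 x 17 mm, lying on the bench. Origin: centre of underside.
- white_pen: bystander: white pen, 139 mm long, lying on the bench. Origin: centre of underside.
- steel_slug: bystander: small steel cylinder with a neck, 16 mm across, 35 mm tall, standing on the bench. Origin: centre of underside.

How it is judged:
On the way, in this order (a step that is already met when the one before it is completed fails the run):
1. both loose cases stand squarely on the case in the dock, released (x of case_base in the frame of column_base between -0.007 and 0.007 m and y of case_base in the frame of column_base between -0.007 and 0.007 m and z of case_base in the frame of column_base between -0.004 and 0.004 m and angle between the x axis of case_base and the x axis of column_base, either way round below 0.12 rad and angle between case_base's own z axis and vertical below 0.06 rad and ((x of case_a in the frame of column_base between -0.007 and 0.007 m and y of case_a in the frame of column_base between -0.007 and 0.007 m and z of case_a in the frame of column_base between 0.026 and 0.034 m and angle between the x axis of each of case_a, case_b and the x axis of column_base, either way round below 0.12 rad and angle between each of case_a, case_b's own z axis and vertical below 0.06 rad and x of case_b in the frame of column_base between -0.007 and 0.007 m and y of case_b in the frame of column_base between -0.007 and 0.007 m and z of case_b in the frame of column_base between 0.056 and 0.064 m) or (x of case_b in the frame of column_base between -0.007 and 0.007 m and y of case_b in the frame of column_base between -0.007 and 0.007 m and z of case_b in the frame of column_base between 0.026 and 0.034 m and angle between the x axis of each of case_b, case_a and the x axis of column_base, either way round below 0.12 rad and angle between each of case_b, case_a's own z axis and vertical below 0.06 rad and x of case_a in the frame of column_base between -0.007 and 0.007 m and y of case_a in the frame of column_base between -0.007 and 0.007 m and z of case_a in the frame of column_base between 0.056 and 0.064 m)) and contact force between each of case_a, case_b and the fingers below 0.3 N and linear speed of each of case_a, case_b below 0.03 m/s), for 0.2 s.
2. the key is fully home in the lock, not yet turned far (under 0.9 rad) (x of key in the frame of keyhole between -0.003 and 0.003 m and y of key in the frame of keyhole between -0.003 and 0.003 m and z of key in the frame of keyhole between -0.003 and 0.003 m and angle between the z axis of key and the z axis of keyhole, either way round below 0.12 rad and angle between the x axis of key and the x axis of keyhole, either way round below 0.25 rad and value of joint lock below 0.9 rad), for 0.1 s.
At the end, for the whole second after the job is handed in: Three cases in a column on the dock, each within 7 mm and 7 degrees of its place, level, not touched. Key fully home (shoulder within 3 mm of the lock face, upright), lock turned at least 1.4 rad and held by fingers gripping the key (over 2 N), fingers not pushing on lock or arm (under 2 N) (x of case_base in the frame of column_base between -0.007 and 0.007 m and y of case_base in the frame of column_base between -0.007 and 0.007 m and z of case_base in the frame of column_base between -0.004 and 0.004 m and angle between the x axis of case_base and the x axis of column_base, either way round below 0.12 rad and angle between case_base's own z axis and vertical below 0.06 rad and ((x of case_a in the frame of column_base between -0.007 and 0.007 m and y of case_a in the frame of column_base between -0.007 and 0.007 m and z of case_a in the frame of column_base between 0.026 and 0.034 m and angle between the x axis of each of case_a, case_b and the x axis of column_base, either way round below 0.12 rad and angle between each of case_a, case_b's own z axis and vertical below 0.06 rad and x of case_b in the frame of column_base between -0.007 and 0.007 m and y of case_b in the frame of column_base between -0.007 and 0.007 m and z of case_b in the frame of column_base between 0.056 and 0.064 m) or (x of case_b in the frame of column_base between -0.007 and 0.007 m and y of case_b in the frame of column_base between -0.007 and 0.007 m and z of case_b in the frame of column_base between 0.026 and 0.034 m and angle between the x axis of each of case_b, case_a and the x axis of column_base, either way round below 0.12 rad and angle between each of case_b, case_a's own z axis and vertical below 0.06 rad and x of case_a in the frame of column_base between -0.007 and 0.007 m and y of case_a in the frame of column_base between -0.007 and 0.007 m and z of case_a in the frame of column_base between 0.056 and 0.064 m)) and contact force between each of case_a, case_b and the fingers below 0.3 N and x of key in the frame of keyhole between -0.003 and 0.003 m and y of key in the frame of keyhole between -0.003 and 0.003 m and z of key in the frame of keyhole between -0.003 and 0.003 m and angle between the z axis of key and the z axis of keyhole, either way round below 0.12 rad and angle between the x axis of key and the x axis of keyhole, either way round below 0.25 rad and value of joint lock above 1.4 rad and contact force between key and the fingers above 2 N and contact force between dock and the fingers below 2 N); the arm keeps its last pose, push and grip.
It fails at once if the timer, the pen or the steel slug is moved more than 30 mm (distance of any of timer, white_pen, steel_slug from where it was at the start of the episode above 0.03 m).
It fails at once if a case is tipped over (angle between any of case_base, case_a, case_b's own z axis and vertical above 0.7 rad).
It also fails if it takes over 72 s, if anything falls off the work surface, if the arm or the gripper's body presses on something with over 40 N, if the wrist force passes 120 N, or if a joint passes its speed limit or range.

## Robot

A 6-joint arm with a two-finger parallel gripper is mounted at the origin on a cart in front of the work surface, level with it; the furniture and walls round the work are solid. World frame = base frame: x ahead of the robot, y to its left, z up, the work surface at z = 0. Lengths are in m, angles in rad, forces in N, time in s.
With the tool pointing down it reaches from about 0.325 to 0.775 m from the base axis. Payload 5.5 kg.
Tool frame: the origin (TCP) lies on the centre line of the jaws, within the pads' length; the fingertips stand r.nose_length ahead of it and the grasp point (between the pads) lies 11 mm behind it (r.nose_length is the distance from the TCP to the fingertips, in m); z points along the fingers, y is the line along which they close (so a half turn about z gives the same grasp; the last joint's range is limited). The gripper opens to 88 mm and grips with 3 to 60 N. Pads are 20 mm wide; open, the fingers measure 115 mm over their backs; the gripper's body (75 mm by 178 mm) begins 61 mm behind the grasp point.
Start: joints at [1.173, 0.091, 1.231, -0, 1.82, -0.057], TCP at [0.201, 0.566, 0.206] pointing down, gripper open.
Joint ranges: [-2.87, 2.87], [-0.86, 2.18], [0.17, 2.46], [-1.51, 4.65], [0.06, 2.69], [-2.65, 2.65]. Speed limits (rad/s): [2.57, 2.57, 3.01, 3.14, 3.14, 3.14].

## Interface

Orientations are given as a unit quaternion [w, x, y, z].
In Python, from bench import r gives the robot as it stands.
- The arm moves only by the tool drive_tool, never from a script. Its argument "deltas" is a list that holds one entry, the list of rows, each a list of 5 numbers: the shift along the tool's x, y, z in units of 25 mm (1.0 is 25 mm), then the turn about the tool's z in units of 6 degrees (1.0 is 6 degrees), then the finger opening in mm, from 0 to 87.8. A call has 1 to 8 rows; each row is the pose to reach, as a shift and turn from the pose commanded when the call began, along the tool's axes at that moment; what a row does not reach only later rows make up. A row lasts 1/12 s, in which the tool goes at most 41.7 mm and 7.16 degrees, less where a joint would pass 70% of its speed; a pose out of reach is approached as far as the arm can. A call with a gripper value outside its range is refused whole. The fingers move at their own pace and stop on an object; "grip_force" is the grip in N (left out, the last holds). Time passes only in rows, so rows that repeat a pose let the fingers close. It gives the time, the measured TCP pose, the force, the opening and the grip force at its end, in the units of the state.
- r.observe(): the state, without advancing time (a new reading comes with each control period).
- r.snapshot(name): name is "scene" or "top" or "wrist"; returns (picture, depth): 384x512x3 uint8, blue, green, red; 384x512 float32, m along the optical axis (not along the pixel's ray), 0 where there is no reading.
- r.camera_params(name): a dict with "mtx" (3x3 intrinsics, pixels), "R" (3x3) and "t" (3): a world point X has camera coordinates R X + t. Camera axes: x right, y down, z forward; pixel columns grow to the right and rows downward; lengths in m; the calibration is good to about 2 mm. The wrist camera is an equidistant fisheye: a pixel r from the principal point sees the ray r / f radians off the axis. A picture is of the moment at which its call begins: read the wrist's pose just before it. camera_params takes no time and is no camera call; for the wrist camera it gives the pose at the moment of the call.
- r.job_done(): hands the job in; it is judged then, once.
The state is a dict: "time_s": time; "joint_pos": joint angles; "qd": joint speeds; "tau": joint torques, N m; "tool_pos": TCP position; "eef_rot": TCP orientation; "contact_force": force on the tool from outside, world axes, zero at the start; "torque": the same for the moment, N m; "grip_width": finger opening in m; "finger_force": force on a finger pad.
Only numpy, scipy, OpenCV 4.12 (cv2) and the standard library are available. Lean on these libraries where they do the work, as an engineer would, in place of code of your own. Each camera call takes 0.05 s, during which the arm holds its last target. There are 200 camera calls.

## Working session

There is one attempt and no reset: what is moved stays moved. The work goes in short steps, Python scripts to look and compute and a tool call to move; the robot and the scene stay as the last step left them, time stands still between calls to the robot, and variables do not carry over. Pictures are saved under pics/ and viewed, at most 10 in all, crops included, and the job is handed in when it is done.

Besides the shell and the picture viewer there is one more tool, called after "Request:" by a JSON object that holds its "op" and its "data". drive_tool: Moves the arm, as the interface text tells. Its arguments: {"type":"object","properties":{"deltas":{"type":"array"},"grip_force":{"type":"number"}},"required":["deltas"]}

```bash
ls; mkdir -p pics
python3 - <<'E'
from bench import r
import cv2, numpy as np
o=r.observe(); print({k:np.round(v,3).tolist() for k,v in o.items()}); print(r.nose_length)
for n in ("scene","top"):
    im,d=r.snapshot(n); cv2.imwrite(f"pics/{n}0.png",im); np.save(f"pics/{n}0.npy",d)
    c=r.camera_params(n); print(n,np.round(c["mtx"],1).tolist(),np.round(c["R"],3).tolist(),np.round(c["t"],3).tolist())
E
```

```text
pics
{'time_s': 0.0, 'joint_pos': [1.173, 0.092, 1.232, -0.0, 1.82, -0.057], 'qd': [-0.001, -0.002, 0.001, -0.001, 0.0, 0.001], 'tau': [-0.001, -44.645, -40.644, 0.07, 0.03, -0.0], 'tool_pos': [0.2, 0.565, 0.205], 'eef_rot': [-0.0, 0.17, 0.986, -0.001], 'contact_force': [-0.403, 0.442, 0.232], 'torque': [0.0, -0.014, 0.0], 'finger_force': 0.0, 'grip_width': 0.088}
0.008
scene [[348.2, 0.0, 264.0], [0.0, 348.2, 189.4], [0.0, 0.0, 1.0]] [[0.489, -0.872, -0.015], [-0.459, -0.243, -0.855], [0.742, 0.425, -0.519]] [-0.278, 0.34, 0.49]
top [[415.4, 0.0, 253.8], [0.0, 415.4, 186.4], [0.0, 0.0, 1.0]] [[-0.013, -1.0, 0.009], [-0.989, 0.011, -0.149], [0.149, -0.011, -0.989]] [-0.013, 0.565, 1.318]
```

View pics/top0.png

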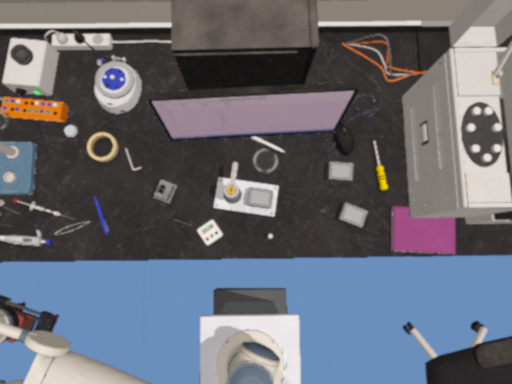

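View pics/scene0.png

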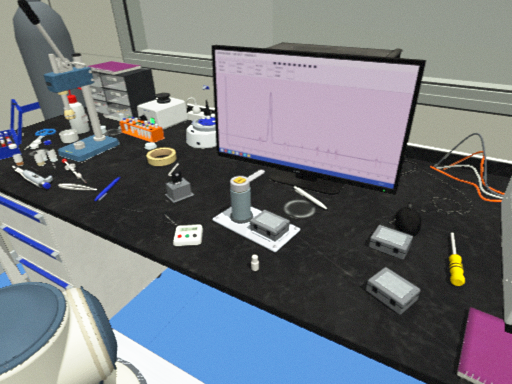

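Top view: dock at about (247,196), with the post at (232,190) and keeper pointing up (+x). The loose cases are at (341,171) and (353,214), key stand (165,191), timer (209,232), pen (268,145), slug (270,236). The monitor stands behind the dock.

```bash
cat > h.py <<'E'
import numpy as np, cv2
def ray(c,uv,fish=False):
    uv=np.atleast_2d(np.float64(uv)); K=c["mtx"]; p=(uv-[K[0,2],K[1,2]])/[K[0,0],K[1,1]]
    if fish:
        th=np.linalg.norm(p,axis=1,keepdims=True)+1e-12; d=np.hstack([p/th*np.sin(th),np.cos(th)])
    else: d=np.hstack([p,np.ones((len(p),1))])
    R,t=np.array(c["R"]),np.array(c["t"]); return -R.T@t, d@R
def onplane(c,uv,z,fish=False):
    o,d=ray(c,uv,fish); return o+d*((z-o[2])/d[:,2:])
def cloud(c,D):
    v,u=np.mgrid[:D.shape[0],:D.shape[1]]; o,d=ray(c,np.c_[u.ravel(),v.ravel()])
    return (o+d*D.reshape(-1,1)).reshape(*D.shape,3)
def rect(P):
    (c,s,a)=cv2.minAreaRect(np.float32(P[:,:2])*1000); return np.round(c,1),np.round(s,1),round(a,1)
E
python3 - <<'E'
from h import *
from bench import r
c=r.camera_params("top"); im=cv2.imread("pics/top0.png"); D=np.load("pics/top0.npy"); W=cloud(c,D)
print("bench z",np.round(np.percentile(W[225:245,180:400,2],[5,50,95]),4))
for n,(u0,u1,v0,v1),z0,z1 in [("a",(325,358,160,184),.02,.04),("b",(335,372,200,230),.02,.04),("base",(244,280,184,212),.028,.05),("plate",(210,284,174,220),.004,.018),("post",(218,250,155,210),.09,.14),("stand",(150,182,176,206),.03,.05),("key",(150,182,176,206),.055,.12),("timer",(195,225,217,247),.01,.03),("slug",(262,278,228,244),.02,.05),("pen",(248,288,132,156),.004,.03)]:
    S=W[v0:v1,u0:u1]; m=(S[...,2]>z0)&(S[...,2]<z1)
    P=S[m]; print(n,m.sum(),rect(P) if m.sum()>3 else "", np.round(np.median(P[:,2]),4) if m.sum() else "")
m=(W[...,2]>.05)&(W[...,2]<.6); S=W[60:160,140:370][m[60:160,140:370]]
print("monitor x min",np.percentile(S[:,0],[0.5,2,10]), S[:,2].max())
S=W[60:140,150:360]; print("front edge low", [ (round(float(S[k,:,0].mean()),3),round(float(S[k,:,2].mean()),3)) for k in range(0,80,8)])
cr=cv2.resize(im[140:250,150:380],None,fx=3.4,fy=3.4,interpolation=cv2.INTER_CUBIC); cv2.imwrite("pics/crop1.png",cr)
E
```

```text
bench z [-0.0041  0.001   0.0153]
a 440 (array([ 616.2, -308.7]), array([82.1, 61.1]), 86.8) 0.0306
b 458 (array([ 468.6, -343.2]), array([81. , 60.5]), 67.8) 0.0307
base 452 (array([528.7, -36.6]), array([80.1, 61.5]), 81.6) 0.0384
plate 1304 (array([536.6,   4.9]), array([246.6, 152.3]), 89.3) 0.0086
post 302 (array([576.3,  54.1]), array([ 47.3, 112.3]), 89.8) 0.1137
stand 191 (array([557.2, 278.5]), array([45.6, 53.5]), 67.1) 0.0405
key 42 (array([557.7, 278.4]), array([12. , 27.2]), 69.4) 0.0751
timer 339 (array([419., 129.]), array([63.1, 62.5]), 34.1) 0.0151
slug 16 (array([403.1, -68.7]), array([13.7,  9.7]), 5.9) 0.0347
pen 184 (array([710.3, -68.7]), array([133.1,  67.9]), 89.7) 0.007
monitor x min [0.71751171 0.72182145 0.72995721] 0.3930711994813725
front edge low [(0.933, 0.189), (0.923, 0.154), (0.917, 0.107), (0.862, 0.176), (0.752, 0.39), (0.749, 0.341), (0.745, 0.289), (0.745, 0.219), (0.739, 0.161), (0.735, 0.089)]
```

View pics/crop1.png

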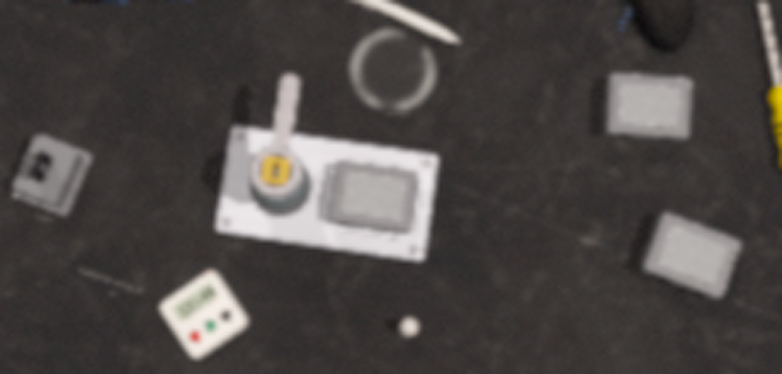

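The crop confirms the dock (plate at crop (215–440,125–260), lock's yellow face at (277,170)), with cases at (648,105) and (692,255) and key stand at (52,175). The depth fits agree with the nominal sizes, so I'll plan the moves to case_b.

```bash
cat >> h.py <<'E'
def yawpos(o):
    w,x,y,z=o["eef_rot"]; Y=np.degrees(np.arctan2(1-2*(x*x+z*z),2*(x*y-w*z))); return np.array(o["tool_pos"]),Y
def plan(wps,start=None):
    """wps: (x,y,z,yaw of tool y deg); prints per-call deltas"""
    if start is None:
        from bench import r
        o=r.observe(); p,Y=yawpos(o); print("t",round(o["time_s"],2),"at",np.round(p,4),round(Y,2),"w",round(o["grip_width"],4),"F",np.round(o["contact_force"],1),"j6",round(o["joint_pos"][5],2))
    else: p,Y=np.array(start[:3]),start[3]
    for w in wps:
        d=np.array(w[:3])-p; a=np.radians(Y); ty=np.array([np.cos(a),np.sin(a),0]); tx=np.array([-np.sin(a),np.cos(a),0])
        t=(Y-w[3])/6
        print(w,"->",np.round([d@tx/.025,d@ty/.025,-d[2]/.025,t],3),"rows",round(max(np.linalg.norm(d)/.0417,abs(t)*6/7.16),1)); p,Y=np.array(w[:3]),w[3]
E
python3 - <<'E'
from h import *
plan([(.40,.30,.21,30),(.455,.0,.22,-12),(.4686,-.320,.20,-22.2),(.4686,-.3432,.06,-22.2),(.4686,-.3432,.012,-22.2)])
E
```

```text
t 0.1 at [0.2004 0.5652 0.2054] 70.47 w 0.0878 F [ 1.3 -0.9  0.1] j6 -0.06
(0.4, 0.3, 0.21, 30) -> [-11.069  -7.331  -0.183   6.746] rows 8.0
(0.455, 0.0, 0.22, -12) -> [-11.492  -4.095  -0.4     7.   ] rows 7.3
(0.4686, -0.32, 0.2, -22.2) -> [-12.407   3.193   0.8     1.7  ] rows 7.7
(0.4686, -0.3432, 0.06, -22.2) -> [-0.859  0.351  5.6    0.   ] rows 3.4
(0.4686, -0.3432, 0.012, -22.2) -> [0.   0.   1.92 0.  ] rows 1.2
```

Request:
{"op": "drive_tool", "data": {"deltas": [[[-11.07, -7.33, -0.2, 6.75, 80], [-11.07, -7.33, -0.2, 6.75, 80], [-11.07, -7.33, -0.2, 6.75, 80], [-11.07, -7.33, -0.2, 6.75, 80], [-11.07, -7.33, -0.2, 6.75, 80], [-11.07, -7.33, -0.2, 6.75, 80], [-11.07, -7.33, -0.2, 6.75, 80], [-11.07, -7.33, -0.2, 6.75, 80]]]}}

```text
time_s: 0.77
tool_pos: [0.4008, 0.2983, 0.2112]
eef_rot: [-0.0, 0.5, 0.866, -0.0]
contact_force: [0.5, 0.5, 0.5]
grip_width: 0.08
finger_force: 0.0
```

Request:
{"op": "drive_tool", "data": {"deltas": [[[-11.5, -4.1, -0.4, 7, 80], [-11.5, -4.1, -0.4, 7, 80], [-11.5, -4.1, -0.4, 7, 80], [-11.5, -4.1, -0.4, 7, 80], [-11.5, -4.1, -0.4, 7, 80], [-11.5, -4.1, -0.4, 7, 80], [-11.5, -4.1, -0.4, 7, 80], [-11.5, -4.1, -0.4, 7, 80]]]}}

```text
time_s: 1.43
tool_pos: [0.455, -0.0046, 0.2211]
eef_rot: [0.001, 0.779, 0.627, -0.001]
contact_force: [0.3, 0.3, -0.3]
grip_width: 0.0797
finger_force: 0.0
```

Run:
```python
from h import *
from bench import r
c=r.camera_params("wrist"); im,D=r.snapshot("wrist"); cv2.imwrite("pics/w1.png",im); np.save("pics/w1.npy",D)
np.savez("pics/w1c.npz",**{k:np.array(c[k]) for k in("mtx","R","t")}); print(np.round(c["mtx"],1).tolist(),np.round(-np.array(c["R"]).T@c["t"],3),np.round(np.array(c["R"])[2],2))
plan([(.4686,-.320,.20,-22.2),(.4686,-.3432,.06,-22.2),(.4686,-.3432,.012,-22.2)])
```

```text
[[297.3, 0.0, 250.8], [0.0, 297.3, 195.7], [0.0, 0.0, 1.0]] [0.47  0.063 0.398] [-0.05 -0.25 -0.97]
t 1.48 at [ 0.4552 -0.0048  0.2209] -12.35 w 0.0802 F [ 0.3 -0.7 -0. ] j6 0.13
(0.4686, -0.32, 0.2, -22.2) -> [-12.203   3.22    0.837   1.641] rows 7.6
(0.4686, -0.3432, 0.06, -22.2) -> [-0.859  0.351  5.6    0.   ] rows 3.4
(0.4686, -0.3432, 0.012, -22.2) -> [0.   0.   1.92 0.  ] rows 1.2
```

View pics/w1.png

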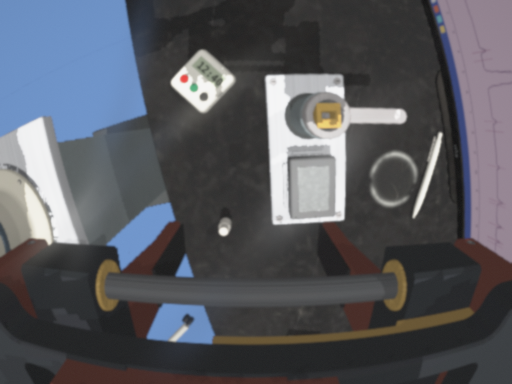

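Wrist view: lock's yellow face is centred near (328,117) with the slot in it, the keeper runs to (403,116), the dock case is at (313,187), and the slug is at (225,226).

Request:
{"op": "drive_tool", "data": {"deltas": [[[-12.2, 3.2, 0.8, 1.64, 80], [-12.2, 3.2, 0.8, 1.64, 80], [-12.2, 3.2, 0.8, 1.64, 80], [-12.2, 3.2, 0.8, 1.64, 80], [-12.2, 3.2, 0.8, 1.64, 80], [-12.2, 3.2, 0.8, 1.64, 80], [-12.2, 3.2, 0.8, 1.64, 80], [-12.2, 3.2, 0.8, 1.64, 80]]]}}

```text
time_s: 2.15
tool_pos: [0.469, -0.3179, 0.1999]
eef_rot: [-0.001, 0.829, 0.559, -0.001]
contact_force: [0.5, 0.1, 0.4]
grip_width: 0.0799
finger_force: 0.0
```

Run:
```python
from h import *
from bench import r
c=dict(np.load("pics/w1c.npz")); im=cv2.imread("pics/w1.png"); hsv=cv2.cvtColor(im,cv2.COLOR_BGR2HSV)
def blobs(m,off):
    n,l,s,ce=cv2.connectedComponentsWithStats(m.astype(np.uint8)); k=1+np.argmax(s[1:,4]); 
    cn=max(cv2.findContours((l==k).astype(np.uint8),0,1)[0],key=cv2.contourArea)[:,0,:]+off; return cn,s[k,4]
u0,v0,u1,v1=300,90,355,140
y=cv2.inRange(hsv[v0:v1,u0:u1],(15,80,80),(35,255,255)); cn,a=blobs(y,[u0,v0])
h=cv2.convexHull(cn.astype(np.int32)); P=onplane(c,h[:,0],.119,True); print("yellow",a,cv2.minEnclosingCircle(np.float32(P[:,:2]*1000)),rect(P))
# slot: non-yellow inside hull
m=np.zeros(im.shape[:2],np.uint8); cv2.fillPoly(m,[h],1); m=cv2.erode(m,np.ones((5,5)))[v0:v1,u0:u1]
cn,a=blobs((m>0)&(y==0),[u0,v0]); print("slot",a,rect(onplane(c,cn,.119,True)))
print(im[105:128:2,316:342:2].tolist()[5])
# case on white plate
g=im[150:222,276:340].min(2); 
cn,a=blobs(g<190,[276,150]); print("case top mask",a,rect(onplane(c,cn,.038,True)))
w=(im[70:230,262:350].min(2)>190); cn,a=blobs(w,[262,70]); print("plate",a,rect(onplane(c,cn,.008,True)))
W=np.load("pics/w1.npy"); print("depth case",W[187,313],"lock",W[115,318])
plan([(.4686,-.3432,.06,-22.2),(.4686,-.3432,.012,-22.2)])
```

```text
yellow 602 ((543.575927734375, 52.81406784057617), 15.436732292175293) (array([542.7,  52.7]), array([24.1, 26.9]), 80.8)
slot 49 (array([540.8,  53.5]), array([5.8, 7. ]), 80.1)
[[69, 117, 140], [80, 139, 167], [84, 136, 160], [110, 121, 129], [122, 122, 124], [129, 130, 133], [121, 126, 131], [79, 108, 123], [66, 103, 121], [70, 110, 130], [80, 129, 154], [102, 173, 208], [114, 177, 210]]
case top mask 2065 (array([528.4, -30.8]), array([89.3, 63.6]), 82.4)
plate 4488 (array([539.5,   7.2]), array([202.4, 110.7]), 80.7)
depth case 0.37119502 lock 0.26965043
t 2.15 at [ 0.469  -0.3179  0.1999] -21.98 w 0.0799 F [0.5 0.1 0.4] j6 -0.27
(0.4686, -0.3432, 0.06, -22.2) -> [-0.945  0.362  5.596  0.036] rows 3.4
(0.4686, -0.3432, 0.012, -22.2) -> [0.   0.   1.92 0.  ] rows 1.2
```

Request:
{"op": "drive_tool", "data": {"deltas": [[[-0.95, 0.36, 2, 0.04, 80], [-0.95, 0.36, 4, 0.04, 80], [-0.95, 0.36, 5.6, 0.04, 80], [-0.95, 0.36, 6.6, 0.04, 80], [-0.95, 0.36, 7.2, 0.04, 80], [-0.95, 0.36, 7.5, 0.04, 80], [-0.95, 0.36, 7.5, 0.04, 80]]]}}

```text
time_s: 2.73
tool_pos: [0.4682, -0.3388, 0.0112]
eef_rot: [-0.002, 0.829, 0.559, -0.001]
contact_force: [-0.3, 0.1, -0.1]
grip_width: 0.0802
finger_force: 0.0
```

Request:
{"op": "drive_tool", "data": {"deltas": [[[0, 0, 0, 0, 50], [0, 0, 0, 0, 50], [0, 0, 0, 0, 50], [0, 0, 0, 0, 50], [0, 0, 0, 0, 50], [0, 0, 0, 0, 50]]], "grip_force": 15}}

```text
time_s: 3.23
tool_pos: [0.4695, -0.3406, 0.0148]
eef_rot: [0.001, 0.83, 0.558, 0.0]
contact_force: [-0.4, 0.2, -1.1]
grip_width: 0.0503
finger_force: 0.0
```

Run:
```python
from h import *
plan([(.4686,-.3432,.16,-22.2),(.50,-.1,.16,-8.6),(.5287,-.0373,.16,-8.6),(.5287,-.0373,.052,-8.6)])
```

```text
t 3.23 at [ 0.4695 -0.3406  0.0148] -22.11 w 0.0503 F [-0.4  0.2 -1.1] j6 -0.3
(0.4686, -0.3432, 0.16, -22.2) -> [-0.111  0.006 -5.81   0.016] rows 3.5
(0.5, -0.1, 0.16, -8.6) -> [ 9.481 -2.513 -0.    -2.267] rows 5.9
(0.5287, -0.0373, 0.16, -8.6) -> [ 2.651  0.76  -0.     0.   ] rows 1.7
(0.5287, -0.0373, 0.052, -8.6) -> [0.   0.   4.32 0.  ] rows 2.6
```

Run:
```python
from h import *
from bench import r
im,D=r.snapshot("scene"); i2,D2=r.snapshot("wrist")
cv2.imwrite("pics/s2.png",np.hstack([cv2.resize(im[200:340,300:460],(400,350)),cv2.resize(i2,(400,350))]))
```

```text
(no output)
```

View pics/s2.png

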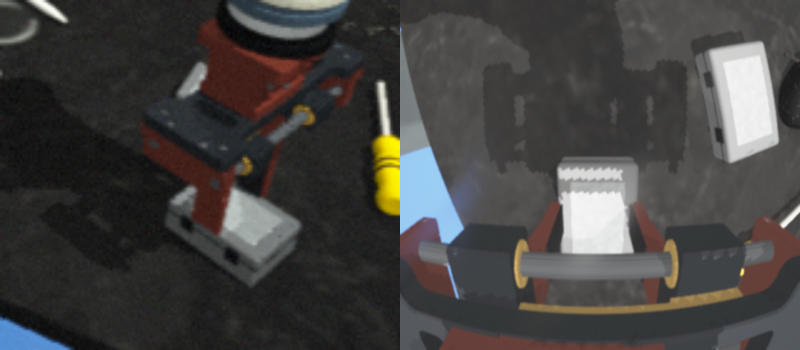

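The fingers straddle the case (wrist crop: case at x 560–635, fingers outside at 550 and 645) but look not yet closed on it. I'll check the opening again before acting.

Request:
{"op": "drive_tool", "data": {"deltas": [[[0, 0, 0, 0, 50], [0, 0, 0, 0, 50], [0, 0, 0, 0, 50]]], "grip_force": 15}}

```text
time_s: 3.58
tool_pos: [0.4693, -0.3404, 0.0142]
eef_rot: [0.0, 0.83, 0.558, 0.0]
contact_force: [-0.5, 0.0, 1.5]
grip_width: 0.05
finger_force: 1.0
```

Run:
```python
from h import *
from bench import r
o=r.observe(); print(o["grip_width"],o["finger_force"],o["tool_pos"],np.round(o["contact_force"],1),np.round(o["torque"],2))
c=r.camera_params("wrist"); i2,D=r.snapshot("wrist")
T=np.array(c["R"])@np.array([o["tool_pos"]]).T+np.array(c["t"]).reshape(3,1); print("tcp in cam",T.ravel())
cv2.imwrite("pics/w3.png",cv2.resize(i2[150:330,150:350],(720,600)))
t,_=r.snapshot("top"); cv2.imwrite("pics/t3.png",t)
```

```text
0.05000944725869672 0.95683268722496 [ 0.46925876 -0.34042533  0.01420211] [-0.5  0.   1.5] [-0.07  0.13 -0.  ]
tcp in cam [-0.00054427  0.02221397  0.18922923]
```

View pics/w3.png

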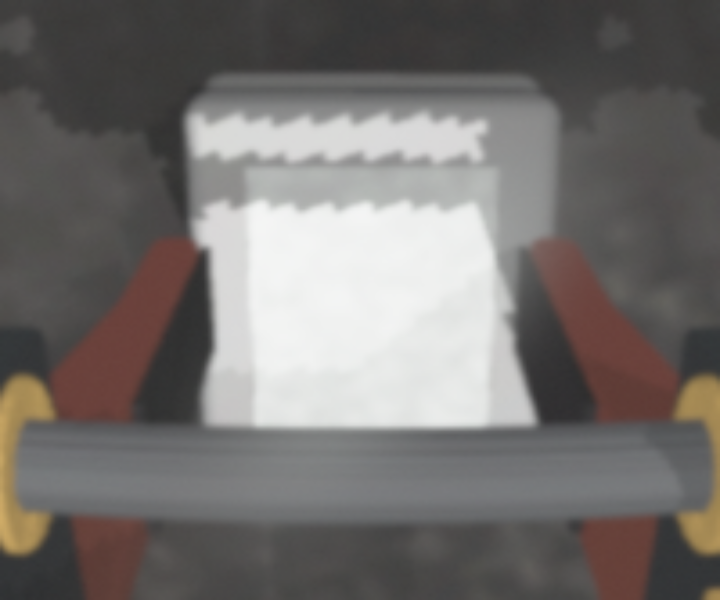

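Run:
```python
from h import *
from bench import r
o=r.observe(); print(np.round(o["tool_pos"],4),o["grip_width"],o["finger_force"])
c=r.camera_params("wrist"); i2,D=r.snapshot("wrist"); cv2.imwrite("pics/w4.png",i2); np.save("pics/w4.npy",D)
v,u=np.mgrid[:384,:512]; op,d=ray(c,np.c_[u.ravel(),v.ravel()],True)
d0=ray(c,[[c["mtx"][0][2],c["mtx"][1][2]]],True)[1][0]
W=(op+d*(D.reshape(-1,1)/(d@d0)[:,None])).reshape(384,512,3)
p,Y=yawpos(o); a=np.radians(Y); B=np.array([[-np.sin(a),np.cos(a),0],[np.cos(a),np.sin(a),0],[0,0,1]])
L=(W-[p[0],p[1],0])@B.T*1000
for row in (170,185,200,215,222,230,240,255): print(row,[tuple(np.round(L[row,x]).astype(int)) for x in range(165,330,12)])
```

```text
[ 0.4693 -0.3404  0.0142] 0.04990840855642928 1.1311304329137783
170 [(np.int64(37), np.int64(-58), np.int64(-1)), (np.int64(37), np.int64(-49), np.int64(0)), (np.int64(37), np.int64(-41), np.int64(-1)), (np.int64(37), np.int64(-32), np.int64(-1)), (np.int64(37), np.int64(-24), np.int64(-1)), (np.int64(37), np.int64(-16), np.int64(0)), (np.int64(36), np.int64(-9), np.int64(-1)), (np.int64(36), np.int64(-1), np.int64(-1)), (np.int64(37), np.int64(7), np.int64(1)), (np.int64(69), np.int64(0), np.int64(192)), (np.int64(36), np.int64(23), np.int64(-2)), (np.int64(36), np.int64(31), np.int64(-2)), (np.int64(37), np.int64(39), np.int64(0)), (np.int64(37), np.int64(47), np.int64(-1))]
185 [(np.int64(27), np.int64(-58), np.int64(0)), (np.int64(27), np.int64(-49), np.int64(0)), (np.int64(27), np.int64(-41), np.int64(0)), (np.int64(26), np.int64(-33), np.int64(-1)), (np.int64(33), np.int64(-21), np.int64(28)), (np.int64(33), np.int64(-14), np.int64(28)), (np.int64(33), np.int64(-7), np.int64(29)), (np.int64(33), np.int64(0), np.int64(30)), (np.int64(33), np.int64(6), np.int64(28)), (np.int64(3
[... 3241 characters left out ...]
64(29), np.int64(59)), (np.int64(-14), np.int64(51), np.int64(-1))]
255 [(np.int64(-27), np.int64(-63), np.int64(-1)), (np.int64(12), np.int64(-32), np.int64(75)), (np.int64(12), np.int64(-27), np.int64(75)), (np.int64(3), np.int64(-25), np.int64(57)), (np.int64(-10), np.int64(-22), np.int64(29)), (np.int64(-10), np.int64(-15), np.int64(30)), (np.int64(-10), np.int64(-8), np.int64(29)), (np.int64(-10), np.int64(-1), np.int64(30)), (np.int64(-10), np.int64(7), np.int64(30)), (np.int64(-10), np.int64(14), np.int64(29)), (np.int64(-11), np.int64(21), np.int64(29)), (np.int64(-1), np.int64(25), np.int64(49)), (np.int64(10), np.int64(27), np.int64(71)), (np.int64(11), np.int64(32), np.int64(74))]
```

The depth shows the pads at ±25 mm, where I had commanded 50 mm, with only 1 N on them. I need to command a smaller opening so the grip really builds.

Request:
{"op": "drive_tool", "data": {"deltas": [[[0, 0, 0, 0, 40], [0, 0, 0, 0, 40], [0, 0, 0, 0, 40], [0, 0, 0, 0, 40]]], "grip_force": 15}}

```text
time_s: 4.07
tool_pos: [0.4693, -0.3404, 0.0142]
eef_rot: [0.0, 0.83, 0.558, 0.0]
contact_force: [0.1, 0.1, 3.3]
grip_width: 0.0399
finger_force: 1.7
```

Run:
```python
from h import *
from bench import r
c=dict(np.load("pics/w1c.npz")); D=np.load("pics/w1.npy")
v,u=np.mgrid[:384,:512]; op,d=ray(c,np.c_[u.ravel(),v.ravel()],True)
d0=ray(c,[[c["mtx"][0,2],c["mtx"][1,2]]],True)[1][0]
W=(op+d*(D.reshape(-1,1)/(d@d0)[:,None])).reshape(384,512,3)
a=np.radians(-12.35); B=np.array([[-np.sin(a),np.cos(a),0],[np.cos(a),np.sin(a),0],[0,0,1]])
L=(W-[.4552,-.0048,.2209])@B.T*1000
m=(L[...,2]>-60)&(L[...,2]<150)&(v>215)&(v<290)&(u>100)&(u<400); S=L[m]
for s in (-1,1):
    q=S[(S[:,1]*s>0)]; print(s,len(q),np.percentile(q[:,2],[0,1,5,20,50]),"inner y",np.percentile(q[:,1],[0,5,50,95,100]),"x",np.percentile(q[:,0],[0,50,95]))
    k=q[q[:,2]<np.percentile(q[:,2],8)]; print(np.round(k[:6]))
print(r.nose_length, r.observe()["joint_pos"])
```

```text
-1 4633 [ 15.00173093  18.06528393  25.84195061  49.13070506 105.92240659] inner y [-53.09433143 -47.964119   -39.54985648  -5.05450781  -0.09391909] x [-9.57203422 27.34203377 31.94163515]
[[ 12. -48.  17.]
 [ 12. -47.  17.]
 [ 12. -46.  17.]
 [ 12. -46.  17.]
 [ 12. -45.  17.]
 [ 12. -45.  15.]]
1 4582 [ 13.82464347  18.14061293  26.13764924  49.13690422 105.76493031] inner y [ 0.15380978  5.01275708 40.30045503 48.73228216 53.65162661] x [-9.54790887 27.4111459  31.63325862]
[[11. 45. 15.]
 [12. 46. 15.]
 [12. 46. 16.]
 [12. 46. 16.]
 [12. 47. 18.]
 [12. 48. 16.]]
0.008 [-6.86248702e-01  8.49939678e-02  1.57949764e+00 -2.70429791e-05
  1.47671431e+00 -3.00388404e-01]
```

The picture depth shows that the fingertips really sit about 16 mm behind the reported TCP, not 8 mm ahead of it. They are resting on the lid at tool z = 14 mm, so tip z = tool z + 16 mm. I'll lift, open and go down further.

Request:
{"op": "drive_tool", "data": {"deltas": [[[-0.1, 0.08, -0.6, 0, 78], [-0.1, 0.08, -0.6, 0, 78], [-0.1, 0.08, -0.6, 0, 78], [-0.1, 0.08, -0.6, 0, 78], [-0.1, 0.08, -0.6, 0, 78], [-0.1, 0.08, -0.6, 0, 78], [-0.1, 0.08, -0.6, 0, 78], [-0.1, 0.08, -0.6, 0, 78]]]}}

```text
time_s: 4.73
tool_pos: [0.4699, -0.3432, 0.0285]
eef_rot: [-0.0, 0.83, 0.558, -0.0]
contact_force: [0.1, -0.1, 1.0]
grip_width: 0.0779
finger_force: 0.0
```

Request:
{"op": "drive_tool", "data": {"deltas": [[[0, 0, 0.4, 0, 78], [0, 0, 0.8, 0, 78], [0, 0, 1.2, 0, 78], [0, 0, 1.5, 0, 78], [0, 0, 1.55, 0, 78], [0, 0, 1.55, 0, 78]]]}}

```text
time_s: 5.23
tool_pos: [0.4694, -0.3429, -0.0113]
eef_rot: [-0.001, 0.83, 0.558, -0.0]
contact_force: [0.0, -0.5, 1.0]
grip_width: 0.0782
finger_force: 0.0
```

Request:
{"op": "drive_tool", "data": {"deltas": [[[0, 0, 0, 0, 45], [0, 0, 0, 0, 45], [0, 0, 0, 0, 45], [0, 0, 0, 0, 45], [0, 0, 0, 0, 45], [0, 0, 0, 0, 45], [0, 0, 0, 0, 45]]], "grip_force": 15}}

```text
time_s: 5.82
tool_pos: [0.4704, -0.3437, -0.0091]
eef_rot: [0.001, 0.83, 0.558, 0.0]
contact_force: [-1.0, 0.7, 3.1]
grip_width: 0.0598
finger_force: 15.0
```

Request:
{"op": "drive_tool", "data": {"deltas": [[[0, 0, -1, 0, 45], [0, 0, -2, 0, 45], [0, 0, -3.2, 0, 45], [0, 0, -4.4, 0, 45], [0, 0, -5.2, 0, 45], [0, 0, -5.6, 0, 45], [0, 0, -5.6, 0, 45]]]}}

```text
time_s: 6.4
tool_pos: [0.471, -0.3441, 0.1328]
eef_rot: [0.002, 0.83, 0.558, 0.001]
contact_force: [1.4, -0.9, -0.4]
grip_width: 0.0601
finger_force: 15.0
```

```bash
cat >> h.py <<'E'
def wristL():
    """wrist depth as points in the tool-yaw frame (mm): x,y from tool_pos, z world"""
    from bench import r
    o=r.observe(); c=r.camera_params("wrist"); im,D=r.snapshot("wrist")
    v,u=np.mgrid[:384,:512]; op,d=ray(c,np.c_[u.ravel(),v.ravel()],True)
    d0=ray(c,[[c["mtx"][0][2],c["mtx"][1][2]]],True)[1][0]
    W=(op+d*(D.reshape(-1,1)/(d@d0)[:,None])).reshape(384,512,3)
    p,Y=yawpos(o); a=np.radians(Y); B=np.array([[-np.sin(a),np.cos(a),0],[np.cos(a),np.sin(a),0],[0,0,1]])
    return im,W,(W-[p[0],p[1],0])@B.T*1000,p,Y
def heldcase():
    im,W,L,p,Y=wristL(); v=np.mgrid[:384,:512][0]
    top=p[2]*1000+39.5
    m=(abs(L[...,2]-top)<4)&(abs(L[...,1])<40)&(L[...,0]>14)&(L[...,0]<60); S=L[m]
    f=[S[abs(S[:,1]-y)<2][:,0].max() for y in range(-24,25,6)]; print("case front x by y",np.round(f,1),"fit",np.round(np.polyfit(range(-24,25,6),f,1),3),"y",S[:,1].min(),S[:,1].max(),"z",np.median(S[:,2])-p[2]*1000,m.sum())
E
python3 - <<'E'
from h import *
heldcase()
plan([(.515,-.11,.13,-8.6),(.5287,-.0373,.10,-8.6),(.5287,-.0373,.030,-8.6)])
E
```

```text
case front x by y [38.4 38.3 38.8 38.5 38.4 38.4 38.4 38.5 38.6] fit [1.0000e-03 3.8471e+01] y -29.527327394454762 30.025170009470223 z 38.24516969741944 5627
t 6.45 at [ 0.4704 -0.3436  0.1304] -22.11 w 0.0599 F [-0.2  0.3 -1.3] j6 -0.3
(0.515, -0.11, 0.13, -8.6) -> [ 9.329 -1.863  0.016 -2.251] rows 5.7
(0.5287, -0.0373, 0.1, -8.6) -> [2.957 0.107 1.2   0.   ] rows 1.9
(0.5287, -0.0373, 0.03, -8.6) -> [0.  0.  2.8 0. ] rows 1.7
```

Request:
{"op": "drive_tool", "data": {"deltas": [[[1, -0.2, 0, -0.25, 45], [2.6, -0.5, 0, -0.6, 45], [4.2, -0.85, 0, -1, 45], [5.8, -1.15, 0, -1.4, 45], [7.4, -1.5, 0, -1.8, 45], [8.6, -1.7, 0, -2.1, 45], [9.2, -1.83, 0, -2.25, 45], [9.33, -1.86, 0, -2.25, 45]]]}}

```text
time_s: 7.12
tool_pos: [0.5141, -0.1066, 0.1273]
eef_rot: [-0.002, 0.757, 0.654, -0.001]
contact_force: [-0.3, -0.5, -1.2]
grip_width: 0.0598
finger_force: 15.0
```

Request:
{"op": "drive_tool", "data": {"deltas": [[[0.6, 0.02, 0.1, 0, 45], [1.4, 0.05, 0.3, 0, 45], [2.2, 0.08, 0.6, 0, 45], [2.8, 0.1, 0.9, 0, 45], [3, 0.11, 1.1, 0, 45], [3, 0.11, 1.2, 0, 45], [3, 0.11, 1.2, 0, 45]]]}}

```text
time_s: 7.7
tool_pos: [0.5278, -0.0369, 0.0983]
eef_rot: [-0.001, 0.758, 0.652, -0.001]
contact_force: [-0.4, 0.0, -1.0]
grip_width: 0.0599
finger_force: 15.0
```

Run:
```python
from h import *
im,W,L,p,Y=wristL(); cv2.imwrite("pics/w5.png",im)
plan([(.5289,-.0361,.030,-8.6)])
# plate edges (z~8) and post top (z~119), base case
for n,z0,z1 in (("plate",4,12),("lock",110,126),("keeper",100,109)):
    m=(W[...,2]*1000>z0)&(W[...,2]*1000<z1)&(abs(W[...,0]-.54)<.13)&(abs(W[...,1]-.03)<.14); S=W[m]*1000; print(n,m.sum(),np.round(np.percentile(S[:,0],[1,50,99])),np.round(np.percentile(S[:,1],[1,50,99])), rect(W[m]))
```

```text
t 7.75 at [ 0.5282 -0.0371  0.0992] -8.66 w 0.0598 F [-0.8 -0.  -1.1] j6 0.02
(0.5289, -0.0361, 0.03, -8.6) -> [ 0.045  0.022  2.769 -0.01 ] rows 1.7
plate 8285 [417. 524. 599.] [-23.  30. 146.] (array([506.7,  47. ]), array([243.1, 192.8]), 89.9)
lock 5706 [497. 543. 566.] [-31.  49.  74.] (array([538. ,  24.6]), array([102.9,  77.4]), 81.4)
keeper 3031 [531. 594. 632.] [33. 44. 66.] (array([581.7,  48.4]), array([ 27.8, 107.4]), 80.5)
```

```bash
cat >> h.py <<'E'
def lockpos(im,c,z=.119):
    hsv=cv2.cvtColor(im,cv2.COLOR_BGR2HSV); y=cv2.inRange(hsv,(15,80,80),(35,255,255)); y[260:]=0
    n,l,s,ce=cv2.connectedComponentsWithStats(y); k=1+np.argmax(s[1:,4])
    cn=max(cv2.findContours((l==k).astype(np.uint8),0,1)[0],key=cv2.contourArea); h=cv2.convexHull(cn)
    P=onplane(c,h[:,0],z,True); print("yellow area",s[k,4],"box px",s[k,:4],cv2.minEnclosingCircle(np.float32(P[:,:2]*1000)),rect(P))
    m=np.zeros_like(y); cv2.fillPoly(m,[h],255); m=cv2.erode(m,np.ones((5,5)))
    q=((m>0)&(y==0)).astype(np.uint8); n,l,s,ce=cv2.connectedComponentsWithStats(q)
    for k in np.argsort(-s[1:,4])[:2]+1:
        P=onplane(c,np.argwhere(l==k)[:,::-1],z,True); print(" slot?",s[k,4],rect(P),np.round(P.mean(0)*1000,1))
    return h
E
python3 - <<'E'
from h import *
from bench import r
lockpos(cv2.imread("pics/w5.png"),r.camera_params("wrist"))
im=cv2.imread("pics/w5.png"); cv2.imwrite("pics/w5c.png",cv2.resize(im[0:230,120:420],(780,598)))
E
```

```text
yellow area 1971 box px [231  57  47  47] ((544.1561279296875, 52.626312255859375), 16.20747947692871) (array([544.1,  52.1]), array([24.9, 24. ]), 81.4)
 slot? 148 (array([543.7,  51.4]), array([ 4.3, 11. ]), 81.7) [544.   50.9 119. ]
```

View pics/w5c.png

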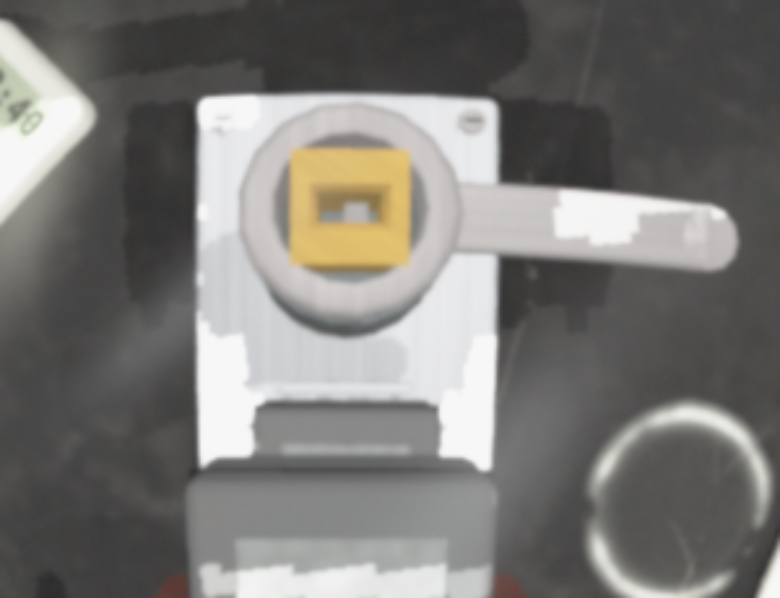

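The view is clear: the yellow lock square is at crop (350,208), the slot runs along the keeper, and the dock case's front edge is at crop row 405, columns 253–440. I'll cast that edge to place the column in the hand's own frame.

Run:
```python
from h import *
from bench import r
c=r.camera_params("wrist"); k=300/780
uv=np.array([[253,412],[440,412],[346,404],[187,470],[497,470]])*k+[120,0]
a=np.radians(-8.6); ty=np.array([np.cos(a),np.sin(a)]); tx=np.array([-np.sin(a),np.cos(a)])
P=onplane(c,uv[:3],.038,True)[:,:2]; Q=onplane(c,uv[3:],.0992+.0382,True)[:,:2]
p=np.array([.5282,-.0371])
for q in (*P,*Q): print(np.round(q,4),"tool frame",np.round([(q-p)@tx,(q-p)@ty],4))
```

```text
[0.5076 0.0044] tool frame [ 0.0379 -0.0266]
[ 0.5653 -0.0043] tool frame [0.0379 0.0317]
[0.5366 0.0024] tool frame [0.0403 0.0024]
[0.5067 0.0069] tool frame [ 0.0403 -0.0278]
[ 0.5638 -0.0017] tool frame [0.0403 0.0299]
```

Request:
{"op": "drive_tool", "data": {"deltas": [[[0.06, 0.07, 0.4, 0, 45], [0.06, 0.07, 1, 0, 45], [0.06, 0.07, 1.6, 0, 45], [0.06, 0.07, 2.1, 0, 45], [0.06, 0.07, 2.5, 0, 45], [0.06, 0.07, 2.7, 0, 45], [0.06, 0.07, 2.8, 0, 45], [0.06, 0.07, 2.82, 0, 45]]]}}

```text
time_s: 8.42
tool_pos: [0.5306, -0.035, 0.0294]
eef_rot: [-0.0, 0.758, 0.652, -0.0]
contact_force: [0.0, 0.3, -1.4]
grip_width: 0.0601
finger_force: 15.0
```

Request:
{"op": "drive_tool", "data": {"deltas": [[[0, 0, 0.06, 0, 45], [0, 0, 0.1, 0, 45], [0, 0, 0.1, 0, 45]]]}}

```text
time_s: 8.67
tool_pos: [0.5314, -0.0349, 0.0289]
eef_rot: [0.001, 0.758, 0.652, 0.001]
contact_force: [-2.2, 0.2, 4.9]
grip_width: 0.0599
finger_force: 15.0
```

Request:
{"op": "drive_tool", "data": {"deltas": [[[0, 0, 0, 0, 74], [0, 0, 0, 0, 74], [0, 0, 0, 0, 74], [0, 0, 0, 0, 74], [0, 0, -1, 0, 74], [0, 0, -2.4, 0, 74], [0, 0, -4, 0, 74], [0, 0, -4.4, 0, 74]]]}}

```text
time_s: 9.33
tool_pos: [0.533, -0.0351, 0.1442]
eef_rot: [0.003, 0.758, 0.652, 0.003]
contact_force: [0.7, 0.1, 0.6]
grip_width: 0.0741
finger_force: 0.0
```

```bash
cat >> h.py <<'E'
def topcases():
    from bench import r
    c=r.camera_params("top"); im,D=r.snapshot("top"); W=cloud(c,D)
    for n,(x,y),z0,z1 in (("col",(.53,-.037),.022,.11),("a",(.616,-.309),.02,.04)):
        m=(abs(W[...,0]-x)<.06)&(abs(W[...,1]-y)<.055)&(W[...,2]>z0)&(W[...,2]<z1)
        if m.sum()>20:
            zm=np.median(W[m][:,2]); m&=abs(W[...,2]-zm)<.006; print(n,m.sum(),rect(W[m]),zm)
    return im
E
python3 - <<'E'
from h import *
from bench import r
im,W,L,p,Y=wristL(); cv2.imwrite("pics/w6.png",im)
m=(abs(W[...,2]-.068)<.006)&(abs(W[...,0]-.53)<.06)&(abs(W[...,1]+.037)<.06); print("mid top",m.sum(),rect(W[m]), np.median(W[m][:,2]))
S=L[m]; f=[S[abs(S[:,1]-y)<2][:,0].max() for y in range(-24,25,6)]; print(np.round(f,1),S[:,1].min(),S[:,1].max())
lockpos(im,r.camera_params("wrist"))
topcases()
plan([(.5287,-.0373,.16,-8.6),(.57,-.18,.16,-3.2),(.6157,-.3095,.12,-3.2),(.6157,-.3095,-.010,-3.2)])
E
```

```text
mid top 5650 (array([531.5, -35.9]), array([79.5, 60.4]), 81.2) 0.06724870305481545
[37.8 38.6 38.6 38.6 38.5 38.5 38.7 38.6 38. ] -31.539533030455264 29.006204149949973
yellow area 1142 box px [229  74  36  37] ((544.1779174804688, 52.48381805419922), 15.899887084960938) (array([544.5,  52.4]), array([24.8, 23.5]), 81.3)
 slot? 111 (array([544.4,  51.6]), array([ 4.1, 11.4]), 81.4) [544.3  51.4 119. ]
a 422 (array([ 615.9, -308.1]), array([81.2, 61.3]), 85.0) 0.030766461767531617
t 9.43 at [ 0.5325 -0.035   0.1408] -8.6 w 0.0743 F [ 0.  -0.6  0.1] j6 0.02
(0.5287, -0.0373, 0.16, -8.6) -> [-0.113 -0.136 -0.766 -0.001] rows 0.5
(0.57, -0.18, 0.16, -3.2) -> [-5.397  2.487 -0.    -0.9  ] rows 3.6
(0.6157, -0.3095, 0.12, -3.2) -> [-5.07   2.114  1.6    0.   ] rows 3.4
(0.6157, -0.3095, -0.01, -3.2) -> [0.  0.  5.2 0. ] rows 3.1
```

Request:
{"op": "drive_tool", "data": {"deltas": [[[-0.3, 0.1, -0.5, -0.2, 76], [-1.5, 0.6, -0.8, -0.77, 76], [-3, 1.4, -0.8, -0.77, 76], [-4.5, 2, -0.8, -0.77, 76], [-5.5, 2.4, -0.8, -0.77, 76], [-5.5, 2.4, -0.8, -0.77, 76]]]}}

```text
time_s: 9.93
tool_pos: [0.5686, -0.1843, 0.1532]
eef_rot: [-0.002, 0.733, 0.68, -0.002]
contact_force: [0.2, -0.1, -0.3]
grip_width: 0.0758
finger_force: 0.0
```

Run:
```python
from h import *
topcases()
im,W,L,p,Y=wristL()
m=(abs(W[...,2]-.03)<.006)&(abs(W[...,0]-.616)<.06)&(abs(W[...,1]+.309)<.06); print("a wrist",m.sum(),rect(W[m]) if m.any() else"")
plan([(.6157,-.3095,.12,-4),(.6157,-.3095,-.010,-4)])
```

```text
col 455 (array([530.5, -35.4]), array([79.9, 61.2]), 81.7) 0.06828639724617314
a 66 (array([ 596.2, -295.7]), array([36.2, 25.2]), 68.3) 0.030448385905451625
a wrist 1255 (array([ 616.3, -309.3]), array([80.3, 60. ]), 85.5)
t 10.03 at [ 0.5685 -0.1802  0.1541] -4.1 w 0.076 F [-0.7  1.3  0.8] j6 -0.29
(0.6157, -0.3095, 0.12, -4) -> [-5.026  2.252  1.366 -0.017] rows 3.4
(0.6157, -0.3095, -0.01, -4) -> [0.  0.  5.2 0. ] rows 3.1
```

Request:
{"op": "drive_tool", "data": {"deltas": [[[-1.2, 0.5, 0, 0.05, 69], [-2.8, 1.2, 0.3, 0.05, 69], [-4.2, 1.9, 0.8, 0.05, 69], [-5.02, 2.27, 1.3, 0.05, 69], [-5.02, 2.27, 1.8, 0.05, 69], [-5.02, 2.27, 1.8, 0.05, 69], [-5.02, 2.27, 1.8, 0.05, 69]]]}}

```text
time_s: 10.62
tool_pos: [0.6167, -0.3065, 0.1104]
eef_rot: [-0.002, 0.733, 0.681, -0.0]
contact_force: [-0.1, 0.1, 0.4]
grip_width: 0.0689
finger_force: 0.0
```

Run:
```python
from h import *
im,W,L,p,Y=wristL()
m=(abs(W[...,2]-.03)<.006)&(abs(W[...,0]-.616)<.06)&(abs(W[...,1]+.309)<.06)
S=L[m]; f=[S[abs(S[:,1]-y)<2][:,0].max() for y in range(-24,25,6)]; print("a",m.sum(),np.round(f,1),S[:,1].min(),S[:,1].max())
m=(L[...,2]>12)&(L[...,2]<70)&(L[...,1]>36)&(L[...,1]<80)&(abs(L[...,0])<40); S=L[m]; print("mouse",m.sum(), [ (x,np.round(S[abs(S[:,0]-x)<4][:,1].min(),1)) for x in range(-36,40,8) if (abs(S[:,0]-x)<4).any()])
plan([(.6163,-.3093,-.010,-4.5)])
```

```text
a 5507 [37.3 37.3 37.2 37.1 37.  37.  36.5 36.5 36.5] -30.402559145387894 30.341003600456137
mouse 544 [(-36, np.float64(77.8)), (-28, np.float64(60.9)), (-20, np.float64(61.7)), (-12, np.float64(64.3)), (-4, np.float64(69.2)), (4, np.float64(77.6))]
t 10.67 at [ 0.6173 -0.3066  0.1122] -4.17 w 0.0688 F [-0.4  0.   0.6] j6 -0.44
(0.6163, -0.3093, -0.01, -4.5) -> [-0.109 -0.032  4.89   0.054] rows 2.9
```

Request:
{"op": "drive_tool", "data": {"deltas": [[[-0.08, 0, 1, 0.15, 69], [-0.08, 0, 2.4, 0.15, 69], [-0.08, 0, 3.6, 0.15, 69], [-0.08, 0, 4.4, 0.15, 69], [-0.08, 0, 4.8, 0.15, 69], [-0.08, 0, 4.86, 0.15, 69], [-0.08, 0, 4.86, 0.15, 69]]]}}

```text
time_s: 11.25
tool_pos: [0.6178, -0.3102, -0.0078]
eef_rot: [0.001, 0.738, 0.675, 0.0]
contact_force: [-0.6, 0.2, 0.5]
grip_width: 0.069
finger_force: 0.0
```

Request:
{"op": "drive_tool", "data": {"deltas": [[[0, 0, 0, 0, 45], [0, 0, 0, 0, 45], [0, 0, 0, 0, 45], [0, 0, 0, 0, 45]]], "grip_force": 15}}

```text
time_s: 11.58
tool_pos: [0.6185, -0.3113, -0.0062]
eef_rot: [0.002, 0.738, 0.674, 0.001]
contact_force: [-0.4, 0.8, 6.6]
grip_width: 0.06
finger_force: 15.0
```

Request:
{"op": "drive_tool", "data": {"deltas": [[[0, 0, 0, 0, 45], [0, 0, -1, 0, 45], [0, 0, -2, 0, 45], [0, 0, -3.4, 0, 45], [0, 0, -4.8, 0, 45], [0, 0, -5.6, 0, 45], [0, 0, -6, 0, 45], [0, 0, -6, 0, 45]]]}}

```text
time_s: 12.25
tool_pos: [0.6184, -0.3117, 0.1447]
eef_rot: [0.003, 0.738, 0.674, 0.001]
contact_force: [0.9, 0.7, -1.6]
grip_width: 0.0603
finger_force: 15.0
```

Run:
```python
from h import *
heldcase()
plan([(.55,-.12,.15,-8.6),(.530,-.0365,.13,-8.6),(.530,-.0365,.060,-8.6)])
```

```text
case front x by y [40.2 39.2 40.2 40.1 39.7 39.6 40.1 40.2 40.2] fit [6.0000e-03 3.9952e+01] y -27.955708823829664 29.310025418377048 z 35.906378875685334 2538
t 12.3 at [ 0.6176 -0.3112  0.1416] -5.19 w 0.0597 F [-0.7  0.4 -1.6] j6 -0.43
(0.55, -0.12, 0.15, -8.6) -> [ 7.373 -3.386 -0.335  0.568] rows 4.9
(0.53, -0.0365, 0.13, -8.6) -> [ 3.183 -1.29   0.8    0.   ] rows 2.1
(0.53, -0.0365, 0.06, -8.6) -> [0.  0.  2.8 0. ] rows 1.7
```

Request:
{"op": "drive_tool", "data": {"deltas": [[[0.8, -0.35, -0.1, 0.1, 45], [2.2, -1, -0.3, 0.3, 45], [3.7, -1.7, -0.3, 0.5, 45], [5.2, -2.4, -0.3, 0.57, 45], [6.5, -3, -0.3, 0.57, 45], [7.2, -3.3, -0.3, 0.57, 45], [7.37, -3.4, -0.3, 0.57, 45], [7.37, -3.4, -0.3, 0.57, 45]]]}}

```text
time_s: 12.97
tool_pos: [0.5482, -0.1184, 0.146]
eef_rot: [-0.001, 0.757, 0.653, -0.001]
contact_force: [0.2, -0.3, -0.4]
grip_width: 0.06
finger_force: 15.0
```

Request:
{"op": "drive_tool", "data": {"deltas": [[[0.6, -0.25, 0, 0, 45], [1.5, -0.6, 0.2, 0, 45], [2.3, -0.95, 0.5, 0, 45], [2.9, -1.2, 0.7, 0, 45], [3.15, -1.27, 0.8, 0, 45], [3.15, -1.27, 0.8, 0, 45], [3.15, -1.27, 0.8, 0, 45]]]}}

```text
time_s: 13.55
tool_pos: [0.5297, -0.0382, 0.1274]
eef_rot: [-0.0, 0.758, 0.652, -0.001]
contact_force: [-0.2, -0.2, -1.8]
grip_width: 0.06
finger_force: 15.0
```

Run:
```python
from h import *
from bench import r
heldcase()
im,W,L,p,Y=wristL(); lockpos(im,r.camera_params("wrist"))
plan([(.5305,-.0373,.061,-8.6)])
```

```text
case front x by y [39.3 40.1 39.6 40.2 39.1 39.1 40.1 39.2 39.8] fit [-3.0000e-03  3.9595e+01] y -28.326644883897874 29.48029849420589 z 35.960261594998855 3044
yellow area 1389 box px [231  65  39  40] ((543.9623413085938, 52.62868118286133), 15.79694652557373) (array([543.9,  52. ]), array([24.9, 23.5]), 81.3)
 slot? 117 (array([543.8,  51.9]), array([ 4.5, 11.1]), 81.4) [544.1  51.4 119. ]
t 13.65 at [ 0.53   -0.0384  0.1282] -8.68 w 0.0601 F [ 0.5  0.1 -0.6] j6 0.02
(0.5305, -0.0373, 0.061, -8.6) -> [ 0.049  0.014  2.687 -0.014] rows 1.6
```

Request:
{"op": "drive_tool", "data": {"deltas": [[[0.05, 0, 0.4, 0, 45], [0.05, 0, 1, 0, 45], [0.05, 0, 1.6, 0, 45], [0.05, 0, 2.1, 0, 45], [0.05, 0, 2.4, 0, 45], [0.05, 0, 2.6, 0, 45], [0.05, 0, 2.68, 0, 45], [0.05, 0, 2.72, 0, 45]]]}}

```text
time_s: 14.32
tool_pos: [0.5294, -0.0361, 0.0615]
eef_rot: [-0.0, 0.758, 0.652, -0.0]
contact_force: [-6.1, 1.0, 9.1]
grip_width: 0.0601
finger_force: 15.0
```

Request:
{"op": "drive_tool", "data": {"deltas": [[[0, 0, 0.04, 0, 45], [0, 0, 0.06, 0, 45], [0, 0, 0.06, 0, 45]]]}}

```text
time_s: 14.57
tool_pos: [0.5295, -0.0361, 0.0615]
eef_rot: [0.0, 0.758, 0.652, -0.0]
contact_force: [-7.2, 0.4, 10.1]
grip_width: 0.06
finger_force: 15.0
```

Request:
{"op": "drive_tool", "data": {"deltas": [[[0, 0, -0.06, 0, 45], [0, 0, -0.06, 0, 74], [0, 0, -0.06, 0, 74], [0, 0, -0.06, 0, 74], [0, 0, -0.06, 0, 74], [0, 0, -1, 0, 74], [0, 0, -2.4, 0, 74], [0, 0, -3.4, 0, 74]]]}}

```text
time_s: 15.23
tool_pos: [0.5297, -0.0358, 0.1452]
eef_rot: [0.0, 0.758, 0.652, 0.0]
contact_force: [0.6, 0.0, 0.7]
grip_width: 0.0739
finger_force: 0.0
```

Request:
{"op": "drive_tool", "data": {"deltas": [[[0, 0, -0.5, 0, 70], [-1, 0, -1, -1, 60], [-2, 0, -1, -2, 50], [-2, 0, -1, -3, 40], [-2, 0, -1, -4, 40], [-2, 0, -1, -5, 40]]]}}

```text
time_s: 15.73
tool_pos: [0.522, -0.0858, 0.1677]
eef_rot: [-0.001, 0.562, 0.827, -0.0]
contact_force: [0.0, -0.9, 0.3]
grip_width: 0.0415
finger_force: 0.0
```

Run:
```python
from h import *
from bench import r
im,W,L,p,Y=wristL(); cv2.imwrite("pics/w7.png",im)
m=(abs(W[...,2]-.098)<.006)&(abs(W[...,0]-.53)<.06)&(abs(W[...,1]+.037)<.06)&(W[...,1]<.01); print("top",m.sum(),rect(W[m]), np.median(W[m][:,2]))
lockpos(im,r.camera_params("wrist"))
topcases()
plan([(.45,.03,.22,40),(.5577,.2785,.16,67.5)])
```

```text
top 6467 (array([530.6, -35.1]), array([80.5, 61.1]), 81.2) 0.09731336908118052
yellow area 939 box px [323  38  38  39] ((542.5853271484375, 52.906150817871094), 15.892925262451172) (array([541.3,  51.7]), array([27.1, 26.5]), 81.3)
 slot? 16 (array([541.7,  50.4]), array([1.8, 4.4]), 69.4) [541.7  50.4 119. ]
col 239 (array([529.9, -34. ]), array([79.9, 59.7]), 80.2) 0.0976514095821922
t 15.83 at [ 0.5221 -0.0854  0.1677] 21.44 w 0.0405 F [-0.7 -0.6  0.9] j6 -0.6
(0.45, 0.03, 0.22, 40) -> [ 5.351 -0.995 -2.093 -3.094] rows 3.5
(0.5577, 0.2785, 0.16, 67.5) -> [ 4.845  9.689  2.4   -4.583] rows 6.7
```

Request:
{"op": "drive_tool", "data": {"deltas": [[[1, -0.3, -1.5, -0.6, 40], [2.6, -0.6, -2, -1.6, 40], [4.2, -0.9, -2.1, -2.6, 40], [5.35, -1, -2.1, -3.1, 40], [5.35, -1, -2.1, -3.1, 40]]]}}

```text
time_s: 16.25
tool_pos: [0.4486, 0.0341, 0.2224]
eef_rot: [0.0, 0.421, 0.907, 0.001]
contact_force: [-1.2, 0.8, 1.1]
grip_width: 0.0402
finger_force: 0.0
```

Request:
{"op": "drive_tool", "data": {"deltas": [[[0.7, 1.4, 0.2, -0.7, 40], [1.4, 2.8, 0.6, -1.5, 40], [2.1, 4.2, 1, -2.5, 40], [2.8, 5.6, 1.6, -3.5, 40], [3.7, 7.4, 2, -4.3, 40], [4.5, 9, 2.4, -4.6, 40], [4.85, 9.7, 2.4, -4.6, 40], [4.85, 9.7, 2.4, -4.6, 40]]]}}

```text
time_s: 16.92
tool_pos: [0.5582, 0.2833, 0.1557]
eef_rot: [-0.003, 0.194, 0.981, -0.001]
contact_force: [-0.2, -0.2, -1.1]
grip_width: 0.0401
finger_force: 0.0
```

Run:
```python
from h import *
from bench import r
im,W,L,p,Y=wristL(); cv2.imwrite("pics/w8.png",im); cv2.imwrite("pics/w8c.png",cv2.resize(im[60:300,120:400],(700,600)))
for n,z0,z1 in (("bow",.068,.085),("stand",.034,.046)):
    m=(W[...,2]>z0)&(W[...,2]<z1)&(abs(W[...,0]-.5577)<.05)&(abs(W[...,1]-.2785)<.05); print(n,m.sum(),rect(W[m]),np.round(np.percentile(W[m][:,2],[2,50,98]),4)) if m.sum()>5 else print(n,m.sum())
plan([(.5577,.2785,.11,67.5),(.5577,.2785,.032,67.5)])
```

```text
bow 339 (array([557.3, 277.7]), array([10. , 27.6]), 67.5) [0.0709 0.0755 0.0773]
stand 1883 (array([557.7, 277.6]), array([43.8, 54.9]), 66.8) [0.0368 0.0391 0.0406]
t 16.97 at [0.5579 0.2808 0.1571] 67.58 w 0.0402 F [ 0.  -0.6 -0.5] j6 -0.77
(0.5577, 0.2785, 0.11, 67.5) -> [-0.029 -0.089  1.884  0.014] rows 1.1
(0.5577, 0.2785, 0.032, 67.5) -> [0.   0.   3.12 0.  ] rows 1.9
```

View pics/w8c.png

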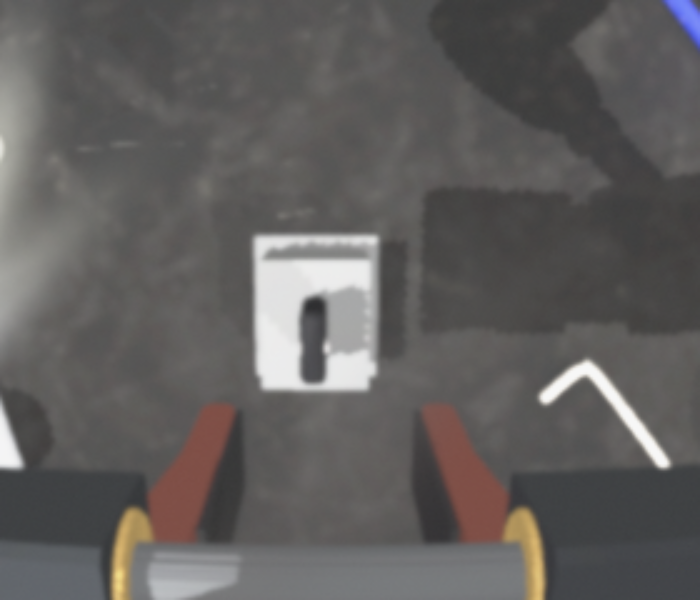

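The key's bow is at crop (312,340) in the stand's slot, nearly between the fingers. Now I go to a hover just above it, then settle and correct.

Request:
{"op": "drive_tool", "data": {"deltas": [[[-0.03, -0.12, 1, 0.03, 36], [-0.03, -0.12, 2, 0.03, 36], [-0.03, -0.12, 2.6, 0.03, 36], [-0.03, -0.12, 2.8, 0.03, 36], [-0.03, -0.12, 2.8, 0.03, 36], [-0.03, -0.12, 2.8, 0.03, 36]]]}}

```text
time_s: 17.47
tool_pos: [0.558, 0.2752, 0.0922]
eef_rot: [0.0, 0.197, 0.98, 0.0]
contact_force: [0.4, 0.4, 0.8]
grip_width: 0.0363
finger_force: 0.0
```

Run:
```python
from h import *
im,W,L,p,Y=wristL()
m=(W[...,2]>.068)&(W[...,2]<.084)&(abs(W[...,0]-.5577)<.03)&(abs(W[...,1]-.2785)<.03); print(m.sum(),rect(W[m]),"L",rect(L[m]/1000),np.percentile(W[m][:,2],[5,95]))
plan([(.5573,.2777,.031,67.4)])
```

```text
567 (array([557.4, 277.6]), array([ 9.9, 27.6]), 67.7) L (array([1.5, 2. ]), array([ 9.9, 27.6]), 89.6) [0.07261427 0.07686125]
t 17.52 at [0.5584 0.2755 0.093 ] 67.33 w 0.0359 F [ 0.6 -0.3  0.9] j6 -0.77
(0.5573, 0.2777, 0.031, 67.4) -> [ 0.074  0.065  2.48  -0.011] rows 1.5
```

Request:
{"op": "drive_tool", "data": {"deltas": [[[0.06, 0.08, 0.6, -0.04, 36], [0.06, 0.08, 1.3, -0.04, 36], [0.06, 0.08, 2, -0.04, 36], [0.06, 0.08, 2.4, -0.04, 36], [0.06, 0.08, 2.45, -0.04, 36], [0.06, 0.08, 2.45, -0.04, 36]]]}}

```text
time_s: 18.02
tool_pos: [0.5571, 0.2782, 0.0305]
eef_rot: [0.0, 0.194, 0.981, 0.0]
contact_force: [-0.1, -0.0, -0.2]
grip_width: 0.0362
finger_force: 0.0
```

Request:
{"op": "drive_tool", "data": {"deltas": [[[0, 0, 0, 0, 0], [0, 0, 0, 0, 0], [0, 0, 0, 0, 0], [0, 0, 0, 0, 0], [0, 0, 0, 0, 0], [0, 0, 0, 0, 0], [0, 0, 0, 0, 0]]], "grip_force": 40}}

```text
time_s: 18.6
tool_pos: [0.5574, 0.2784, 0.0307]
eef_rot: [0.001, 0.194, 0.981, 0.0]
contact_force: [0.0, 1.0, 4.0]
grip_width: 0.0096
finger_force: 40.0
```

Request:
{"op": "drive_tool", "data": {"deltas": [[[0, 0, -0.4, 0, 0], [0, 0, -1, 0, 0], [0, 0, -1.8, 0, 0], [0, 0, -2.8, 0, 0], [0, 0, -4, 0, 0], [0, 0, -5.2, 0, 0], [0, 0, -5.8, 0, 0], [0, 0, -5.8, 0, 0]]]}}

```text
time_s: 19.27
tool_pos: [0.5585, 0.2789, 0.1808]
eef_rot: [0.003, 0.194, 0.981, 0.002]
contact_force: [-0.6, -0.0, 0.5]
grip_width: 0.0097
finger_force: 40.0
```

Run:
```python
from h import *
im,W,L,p,Y=wristL(); cv2.imwrite("pics/w9.png",im)
m=(abs(L[...,1])<8)&(abs(L[...,0])<22)&(abs(L[...,2]-p[2]*1000-46)<4); print("bow in hand",m.sum(),rect(L[m]/1000) if m.sum()>3 else"",np.median(L[m][:,2])-p[2]*1000 if m.any() else "")
plan([(.569,.048,.18,81.4)])
```

```text
bow in hand 920 (array([2. , 0.3]), array([16. , 23.7]), 88.3) 44.99812440429886
t 19.32 at [0.5579 0.2786 0.1776] 67.66 w 0.0099 F [-0.5  1.3 -0.9] j6 -0.77
(0.569, 0.048, 0.18, 81.4) -> [-3.919 -8.363 -0.095 -2.291] rows 5.5
```

Request:
{"op": "drive_tool", "data": {"deltas": [[[-0.4, -0.9, 0, -0.3, 0], [-1.1, -2.4, 0, -0.7, 0], [-1.8, -3.9, 0, -1.2, 0], [-2.5, -5.4, 0, -1.7, 0], [-3.2, -6.9, 0, -2.2, 0], [-3.7, -7.9, 0, -2.29, 0], [-3.92, -8.36, 0, -2.29, 0], [-3.92, -8.36, 0, -2.29, 0]]]}}

```text
time_s: 19.98
tool_pos: [0.5676, 0.0451, 0.1728]
eef_rot: [-0.002, 0.077, 0.997, -0.0]
contact_force: [0.3, 1.0, 0.3]
grip_width: 0.0098
finger_force: 40.0
```

Request:
{"op": "drive_tool", "data": {"deltas": [[[0, 0, 0, 0, 0], [0, 0, 0, 0, 0], [0, 0, 0, 0, 0]]]}}

```text
time_s: 20.23
tool_pos: [0.568, 0.0494, 0.1744]
eef_rot: [-0.0, 0.074, 0.997, 0.0]
contact_force: [0.3, 1.0, -0.8]
grip_width: 0.0101
finger_force: 40.0
```

Run:
```python
from h import *
from bench import r
o=r.observe(); p,Y=yawpos(o); c=r.camera_params("wrist"); im,D=r.snapshot("wrist"); cv2.imwrite("pics/w10.png",im)
lockpos(im,c)
cv2.imwrite("pics/w10c.png",cv2.resize(im[60:260,140:400],(780,600)))
c2=r.camera_params("wrist"); print("drift",np.round(np.array(c2["t"])-c["t"],4))
plan([(.5441,.0521,.16,81.4),(.5441,.0521,.14,81.4)])
```

```text
yellow area 871 box px [235 157  32  33] ((543.5997924804688, 53.20555114746094), 15.409845352172852) (array([542.3,  53.3]), array([24.8, 25.9]), 81.5)
 slot? 73 (array([541.3,  53.1]), array([4.8, 8.1]), 81.5) [541.3  53.1 119. ]
drift [ 0.0002 -0.0001 -0.    ]
t 20.28 at [0.5681 0.0494 0.1746] 81.52 w 0.0098 F [-0.5  0.2 -0.1] j6 -1.4
(0.5441, 0.0521, 0.16, 81.4) -> [ 0.964 -0.033  0.586  0.019] rows 0.7
(0.5441, 0.0521, 0.14, 81.4) -> [0.  0.  0.8 0. ] rows 0.5
```

View pics/w10c.png

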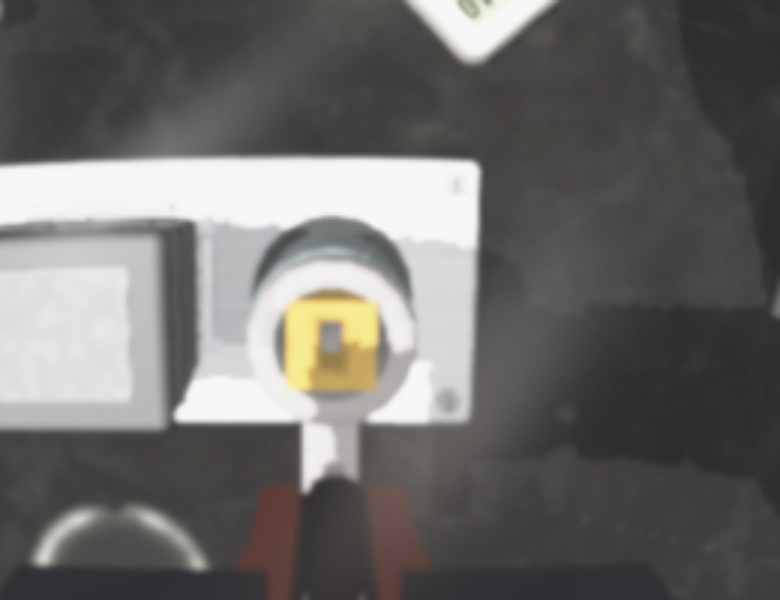

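The lock square is centred at crop (332,342), and the held key at (334,~500) sits on the same image column. So the lateral offset is about 0, and the key needs about 25 mm along tool x.

Request:
{"op": "drive_tool", "data": {"deltas": [[[0.3, 0, 0, 0, 0], [0.7, 0, 0.2, 0, 0], [0.95, 0, 0.5, 0, 0], [1.01, 0, 0.8, 0.02, 0], [1.01, 0, 1, 0.02, 0], [1.01, 0, 1, 0.02, 0], [1.01, 0, 1, 0.02, 0], [1.01, 0, 1, 0.02, 0]]]}}

```text
time_s: 20.95
tool_pos: [0.5435, 0.0515, 0.1502]
eef_rot: [0.0, 0.076, 0.997, 0.0]
contact_force: [-0.7, -0.0, -0.5]
grip_width: 0.01
finger_force: 40.0
```

Run:
```python
from h import *
plan([(.5431,.0531,.135,81.4)])
```

```text
t 20.95 at [0.5435 0.0515 0.1502] 81.27 w 0.01 F [-0.7 -0.  -0.5] j6 -1.39
(0.5431, 0.0531, 0.135, 81.4) -> [ 0.025  0.062  0.607 -0.021] rows 0.4
```

Request:
{"op": "drive_tool", "data": {"deltas": [[[0.02, 0.05, 0.1, 0, 0], [0.02, 0.05, 0.2, 0, 0], [0.02, 0.05, 0.3, 0, 0], [0.02, 0.05, 0.4, 0, 0], [0.02, 0.05, 0.5, 0, 0], [0.02, 0.05, 0.5, 0, 0]]]}}

```text
time_s: 21.45
tool_pos: [0.5426, 0.0527, 0.1366]
eef_rot: [-0.001, 0.076, 0.997, -0.0]
contact_force: [0.5, -0.4, -1.5]
grip_width: 0.0099
finger_force: 40.0
```

Request:
{"op": "drive_tool", "data": {"deltas": [[[0, 0, 0.08, 0, 0], [0, 0, 0.16, 0, 0], [0, 0, 0.2, 0, 0], [0, 0, 0.2, 0, 0]]]}}

```text
time_s: 21.78
tool_pos: [0.5428, 0.0527, 0.1321]
eef_rot: [-0.0, 0.076, 0.997, -0.0]
contact_force: [0.1, -1.1, 0.0]
grip_width: 0.01
finger_force: 40.0
```

Request:
{"op": "drive_tool", "data": {"deltas": [[[0, 0, 0.08, 0, 0], [0, 0, 0.16, 0, 0], [0, 0, 0.24, 0, 0], [0, 0, 0.3, 0, 0], [0, 0, 0.3, 0, 0]]]}}

```text
time_s: 22.2
tool_pos: [0.5433, 0.0527, 0.1262]
eef_rot: [0.001, 0.076, 0.997, 0.0]
contact_force: [-0.4, 0.4, 4.5]
grip_width: 0.0103
finger_force: 40.0
```

Request:
{"op": "drive_tool", "data": {"deltas": [[[0, 0, 0.06, 0, 0], [0, 0, 0.12, 0, 0], [0, 0, 0.12, 0, 0]]]}}

```text
time_s: 22.45
tool_pos: [0.5437, 0.0526, 0.1257]
eef_rot: [0.002, 0.076, 0.997, 0.0]
contact_force: [-3.7, -0.1, 13.6]
grip_width: 0.0097
finger_force: 40.0
```

Request:
{"op": "drive_tool", "data": {"deltas": [[[0, 0, -0.06, 1, 0], [0, 0, -0.06, 2.1, 0], [0, 0, -0.06, 3.2, 0], [0, 0, -0.06, 4.3, 0], [0, 0, -0.06, 5.3, 0], [0, 0, -0.04, 6.2, 0], [0, 0, 0, 6.7, 0], [0, 0, 0, 6.7, 0]]]}}

```text
time_s: 23.12
tool_pos: [0.5436, 0.0526, 0.1246]
eef_rot: [0.002, 0.415, 0.91, 0.001]
contact_force: [-3.0, -1.0, 9.2]
grip_width: 0.01
finger_force: 40.0
```

Request:
{"op": "drive_tool", "data": {"deltas": [[[0, 0, 0, -0.5, 0], [0, 0, 0, -1, 0], [0, 0, 0, -0.5, 0], [0, 0, 0, 0, 0], [0, 0, 0, 0.4, 0], [0, 0, 0, 0.4, 0], [0, 0, 0, 0, 0]]]}}

```text
time_s: 23.7
tool_pos: [0.5434, 0.0526, 0.123]
eef_rot: [0.001, 0.414, 0.91, 0.0]
contact_force: [-0.5, -0.8, 3.4]
grip_width: 0.0097
finger_force: 40.0
```

Request:
{"op": "drive_tool", "data": {"deltas": [[[0, 0, 0.06, 0, 0], [0, 0, 0.12, 0, 0], [0, 0, 0.18, 0, 0], [0, 0, 0.24, 0, 0], [0, 0, 0.26, 0, 0], [0, 0, 0.26, 0, 0]]]}}

```text
time_s: 24.2
tool_pos: [0.5435, 0.0526, 0.1169]
eef_rot: [0.001, 0.414, 0.91, 0.0]
contact_force: [-0.1, -1.1, 7.5]
grip_width: 0.01
finger_force: 40.0
```

Request:
{"op": "drive_tool", "data": {"deltas": [[[0, 0, 0, -0.6, 0], [0, 0, 0, -1.1, 0], [0, 0, 0, -0.5, 0], [0, 0, 0, 0, 0], [0, 0, 0, 0.5, 0], [0, 0, 0, 0.5, 0], [0, 0, 0, 0, 0]]]}}

```text
time_s: 24.78
tool_pos: [0.5432, 0.0527, 0.1158]
eef_rot: [0.0, 0.413, 0.911, 0.0]
contact_force: [1.8, -1.0, 3.3]
grip_width: 0.0098
finger_force: 40.0
```

Request:
{"op": "drive_tool", "data": {"deltas": [[[0, 0, 0.05, 0, 0], [0, 0, 0.1, 0, 0], [0, 0, 0.15, 0, 0], [0, 0, 0.15, 0, 0]]]}}

```text
time_s: 25.12
tool_pos: [0.5433, 0.0526, 0.1125]
eef_rot: [0.001, 0.414, 0.91, 0.0]
contact_force: [-0.3, -0.3, 6.1]
grip_width: 0.0096
finger_force: 40.0
```

Request:
{"op": "drive_tool", "data": {"deltas": [[[0, 0, 0.05, 0, 0], [0, 0, 0.1, 0, 0], [0, 0, 0.15, 0, 0], [0, 0, 0.15, 0.3, 0], [0, 0, 0.15, -0.3, 0], [0, 0, 0.15, 0, 0]]]}}

```text
time_s: 25.62
tool_pos: [0.5434, 0.0526, 0.1096]
eef_rot: [0.001, 0.413, 0.911, 0.0]
contact_force: [-1.3, -1.3, 9.1]
grip_width: 0.0102
finger_force: 40.0
```

Request:
{"op": "drive_tool", "data": {"deltas": [[[0, 0, 0.05, 0, 0], [0, 0, 0.1, 0, 0], [0, 0, 0.1, 0, 0]]]}}

```text
time_s: 25.87
tool_pos: [0.5435, 0.0526, 0.1095]
eef_rot: [0.002, 0.414, 0.91, 0.001]
contact_force: [-5.6, -1.5, 18.6]
grip_width: 0.0097
finger_force: 40.0
```

Run:
```python
from h import *
im,W,L,p,Y=wristL()
m=(abs(L[...,1])<3)&(abs(L[...,0])<12)&(abs(L[...,2]-156)<12); print("bow top z",m.sum(),np.percentile(L[m][:,2],[10,50,90])if m.any() else "","minus tool",np.median(L[m][:,2])-p[2]*1000)
print(p,Y)
```

```text
bow top z 459 [154.07995564 154.80829979 155.60130083] minus tool 45.26435578190666
[0.543539   0.05258257 0.10954394] 41.09388885461753
```

Request:
{"op": "drive_tool", "data": {"deltas": [[[0, 0, -0.06, 0.8, 0], [0, 0, -0.06, 1.7, 0], [0, 0, -0.06, 2.6, 0], [0, 0, -0.06, 3.5, 0], [0, 0, -0.06, 4.4, 0], [0, 0, -0.06, 5.3, 0], [0, 0, -0.06, 6.2, 0], [0, 0, -0.06, 7, 0]]]}}

```text
time_s: 26.58
tool_pos: [0.5434, 0.0525, 0.1096]
eef_rot: [0.001, 0.714, 0.7, 0.001]
contact_force: [-3.6, -1.4, 12.9]
grip_width: 0.0096
finger_force: 40.0
```

Request:
{"op": "drive_tool", "data": {"deltas": [[[0, 0, 0, 0.7, 0], [0, 0, 0, 1.4, 0], [0, 0, 0, 2, 0], [0, 0, 0, 2.5, 0], [0, 0, 0, 2.8, 0], [0, 0, 0, 2.8, 0], [0, 0, 0, 2.8, 0]]]}}

```text
time_s: 27.17
tool_pos: [0.5434, 0.0525, 0.1096]
eef_rot: [0.001, 0.808, 0.59, 0.001]
contact_force: [-3.0, -1.7, 13.0]
grip_width: 0.0097
finger_force: 40.0
```

Run:
```python
from h import *
from bench import r
plan([]); o=r.observe(); print("torque",np.round(o["torque"],3))
im,W,L,p,Y=wristL(); cv2.imwrite("pics/w11.png",im)
c=r.camera_params("top"); t,D=r.snapshot("top"); s,_=r.snapshot("scene")
T=cloud(c,D)
m=(abs(T[...,0]-.53)<.06)&(abs(T[...,1]+.037)<.055)&(abs(T[...,2]-.098)<.012); print("top cam col",m.sum(),rect(T[m]),np.percentile(T[m][:,2],[5,50,95]))
cv2.imwrite("pics/fin.png",np.hstack([cv2.resize(s[150:270,190:330],(420,360)),cv2.resize(im[0:260],(380,360))]))
```

```text
t 27.17 at [0.5434 0.0525 0.1096] -17.71 w 0.0097 F [-3.  -1.7 13. ] j6 0.34
torque [-0.361  0.743  0.058]
top cam col 379 (array([531.3, -28.2]), array([92.3, 61.8]), 82.3) [0.09386739 0.0985998  0.10676233]
```

View pics/fin.png

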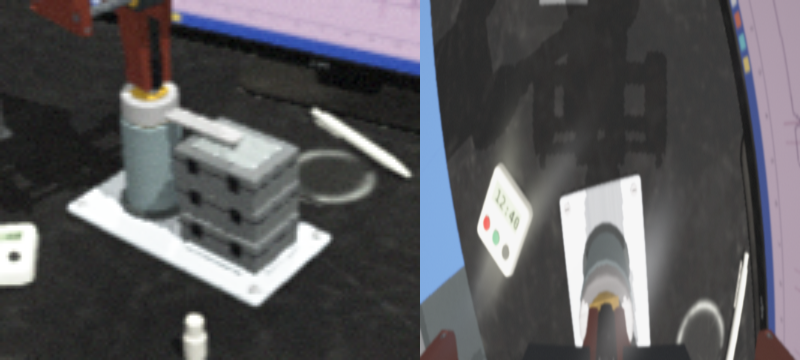

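The left half shows the three cases stacked flush, with the steel arm over the top case (tip near (240,135)) and the key seated. I'll add a small preload and check the arm's angle.

Request:
{"op": "drive_tool", "data": {"deltas": [[[0, 0, 0, 0.3, 0], [0, 0, 0, 0.4, 0], [0, 0, 0, 0.4, 0]]]}}

```text
time_s: 27.57
tool_pos: [0.5434, 0.0525, 0.1096]
eef_rot: [0.001, 0.82, 0.573, 0.001]
contact_force: [-2.6, -2.1, 13.3]
grip_width: 0.0101
finger_force: 40.0
```

Run:
```python
from h import *
from bench import r
plan([]); print(np.round(r.observe()["torque"],3))
P=[]
for _ in range(4):
    c=r.camera_params("top"); t,D=r.snapshot("top"); T=cloud(c,D)
    m=(T[...,2]>.1025)&(T[...,2]<.113)&(T[...,1]<.02)&(T[...,1]>-.04)&(abs(T[...,0]-.535)<.03); P.append(T[m])
P=np.vstack(P); print(len(P),"keeper line x vs y",np.polyfit(P[:,1],P[:,0],1),"deg",np.degrees(np.arctan(np.polyfit(P[:,1],P[:,0],1)[0])),P.mean(0))
d=P.mean(0)[:2]-[.5434,.0525]; print("dir from axis",np.degrees(np.arctan2(d[1],d[0])),"expected -98.6 at stop, lock deg =",-8.6-np.degrees(np.arctan2(d[1],d[0])))
```

```text
t 27.57 at [0.5434 0.0525 0.1096] -20.13 w 0.0101 F [-2.6 -2.1 13.3] j6 0.39
[-0.294  0.79   0.207]
189 keeper line x vs y [0.11022571 0.53264138] deg 6.290076048666588 [ 0.53025082 -0.02168783  0.10679181]
dir from axis -100.05082196587448 expected -98.6 at stop, lock deg = 91.45082196587448
```

```bash
python3 -c "
from bench import r
print(r.job_done())"
```

```text
the job is handed in; nothing more can be done
None
```

The job is handed in, with no pass/fail result returned: both cases are stacked on the dock case, each within about 3 mm of its place, and the key is fully home and held at the stop (arm measured at about 90°); I did not re-measure the timer, pen or slug at the end.

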